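# Try the lift-up locker's stay: raise the door until it locks, then release it

## Robot

A 6-joint arm with a two-finger parallel gripper is mounted at the origin on a cart in front of the work surface, level with it; the furniture and walls round the work are solid. World frame = base frame: x ahead of the robot, y to its left, z up, the work surface at z = 0. Lengths are in m, angles in rad, forces in N, time in s.
With the tool pointing down it reaches from about 0.225 to 0.875 m from the base axis. Payload 3.4 kg.
Tool frame: the origin (TCP) lies at the very end of the fingers, on their centre line; the grasp point (between the pads) lies 19 mm behind it; z points along the fingers, y is the line along which they close (so a half turn about z gives the same grasp; the last joint's range is limited). The gripper opens to 85 mm and grips with 20 to 120 N. Pads are 22 mm wide; open, the fingers measure 114 mm over their backs; the gripper's body (76 mm by 85 mm) begins 54 mm behind the grasp point. The pads swing forward as they close: fully open they stand 13 mm farther back than shut.
Start: joints at [-1.421, 0.276, 1.505, -0, 1.361, -0.121], TCP at [0.154, -0.554, 0.211] pointing down, gripper open.
Joint ranges: [-2.89, 2.89], [-0.75, 2.08], [0.22, 2.7], [-1.18, 4.32], [0.11, 2.71], [-2.7, 2.7]. Speed limits (rad/s): [2.57, 2.57, 3.14, 3.14, 3.14, 3.14].

## Interface

Orientations are given as a unit quaternion [w, x, y, z].
In Python, from rig import readout, vision, manip gives the robot as it stands.
- The arm moves only by the shell command python3 -m handwheel 'ROWS' [FORCE]. ROWS is JSON, a list of rows, each a list of 3 entries, a list of its own where there are three numbers: the shift along the tool's x, y, z in mm, then the turn, a rotation vector about the tool's x, y, z in units of 6 degrees (1.0 is 6 degrees), then the closure, from -1 (fully open) to 1 (shut), so that 0 is half open. A call has 1 to 20 rows; each row shifts and turns the commanded pose from where the row before left it, along the tool's axes as they then stand; what a row does not reach is not made up. A row lasts 1/8 s, in which the tool goes at most 62.5 mm and 10.7 degrees, less where a joint would pass 70% of its speed; a pose out of reach is approached as far as the arm can. A call is refused whole if a number of a shift passes 62.5 or a number of a turn 1, either way. A call with a gripper value outside its range is refused whole. The fingers move at their own pace and stop on an object; FORCE is the grip in N (left out, the last holds). Time passes only in rows, so rows that do not move let the fingers close. It gives the time, the measured TCP pose, the force, the opening and the grip force at its end, in the units of the state.
- readout.get_state(): the state, without advancing time (a new reading comes with each control period).
- vision.get_image(name): name is "scene" or "top" or "wrist"; returns the picture (480x640x3 uint8, blue, green, red); there is no depth.
- vision.camera_params(name): a dict with "intrinsics" (3x3 intrinsics, pixels), "rvec" (rotation vector, rad) and "tvec" (3), from world to camera coordinates, as OpenCV has them; the wrist camera has in their place "hand_eye" (4x4, takes a point from camera to tool coordinates, whose origin is the TCP and whose axes are the flange's). Camera axes: x right, y down, z forward; pixel columns grow to the right and rows downward; lengths in m; the calibration is good to about 2 mm. A picture is of the moment at which its call begins: read the wrist's pose just before it. camera_params takes no time and is no camera call.
- manip.sign_off(): hands the job in; it is judged then, once.
The state is a dict: "clock": time; "qpos": joint angles; "qd": joint speeds; "effort": joint torques, N m; "position": TCP position; "ee_rot": TCP orientation; "contact_force": force on the tool from outside, world axes, zero at the start; "moment": the same for the moment, N m; "width": finger opening in m; "gripper_force": force on a finger pad.
Only numpy, scipy, OpenCV 4.12 (cv2) and the standard library are available. Lean on these libraries where they do the work, as an engineer would, in place of code of your own. Each camera call takes 0.05 s, during which the arm holds its last target. There are 200 camera calls.

## Task

A new stay has been fitted to the wider of the two small lift-up lockers on the bench, and it must be tried before the locker is hung on the wall. Raise that locker's door by its T-handle until the stay locks, let go and draw your hand back for a moment so that the door stands up by itself; then press the release pad on its side and let the door sink down fully shut. Leave the narrower locker's door and release alone.

Things in the scene. Friction and masses are not known exactly. Their poses are not given: they have to be found in the camera images.
- wide_handle (a point): Centre of the steel T-handle's crossbar on the door of the wider locker (wooden, 120 mm wide, 138 mm deep, 160 mm high, fixed to the bench; the narrower one is alike but 75 mm wide). The crossbar is a round bar 16 mm thick and 52 mm long, parallel to the hinge, at the end of a 10 mm neck that holds it about 33 mm out beyond the door's free edge, mid-way along it. Its frame turns with the door; its y axis runs along the crossbar.
- wide_hinge (a point): Middle of the hinge line of the wider locker's door, at the top of the locker, 160 mm above the bench. Frame fixed to the locker: x points to the locker's back (the door is on the -x side), y along the hinge to the left as seen from the front, z up. The handle's crossbar lies 145 mm from this line; with the door shut it is 119 mm in front of it (-x) and 83 mm below it.
- wide_door (a joint): Angle of the wider locker's door in rad: 0 shut (sloping 35 degrees down towards the front), growing as its front edge is raised. The stay locks at 1.745 (100 degrees, door standing 65 degrees up); the hard stop is at 1.845. Raise it to about 1.80 so that the stay surely snaps in, then it settles to 1.745 when let go. Raising takes up to about 6 N at the handle. Once released it sinks shut by its own weight in about 2 s, braked by a damper.
- wide_pad (a point): Centre of the top face of the release pad: a flat ribbed steel plate, 26 mm by 26 mm, 7 mm thick, at the end of a thin bar that stands out to the left of the wider locker near its front, 75 mm above the bench. Its centre lies 125 mm in front of the hinge line, 100 mm out from the locker's left side wall (160 mm left of wide_hinge), clear of the sweep of the door. (The narrower locker's pad is close to its wall.)
- wide_release (a joint): Angle of the wider locker's release lever in rad: 0 at rest (held by a spring), 0.42 fully pressed. The pad goes down about 9 mm per 0.1 rad, with 1 to 3 N. The door comes free between 0.1 and 0.25; pressed 25 mm down it is surely free. It needs pressing for about half a second, then springs back.
- narrow_door (a joint): Angle of the narrower locker's door in rad, 0 shut; it must stay shut.
- narrow_release (a joint): Angle of the narrower locker's release lever in rad, 0 at rest; it must not be pressed.

How it is judged:
By the outcome, as a careful person would: the job done as asked, in the order asked, and still so for the second after the job is handed in, with the robot touching nothing.
It also fails if it takes over 54 s, if anything falls off the work surface, if the arm or the gripper's body presses on something with over 40 N, if the wrist force passes 120 N, or if a joint passes its speed limit or range.

## Working session

There is one attempt and no reset: what is moved stays moved. The work goes in short steps, Python scripts to look and compute and a shell command to move; the robot and the scene stay as the last step left them, time stands still between calls to the robot, and variables do not carry over. Pictures are saved under pics/ and viewed, at most 10 in all, crops included, and the job is handed in when it is done.

```bash
mkdir -p pics; ls
python3 - <<'E'
from rig import readout, vision
import cv2
for n in ("scene","top"):
    cv2.imwrite(f"pics/{n}0.png",vision.get_image(n)); 
s=readout.get_state(); print({k:s[k] for k in("clock","position","ee_rot","width")})
E
```

```text
pics
{'clock': 0.1, 'position': array([ 0.15373046, -0.5535375 ,  0.20982659]), 'ee_rot': array([-8.26407351e-04,  9.90843691e-01,  1.35011467e-01, -2.12560906e-05]), 'width': 0.08549452581298994}
```

View pics/scene0.png

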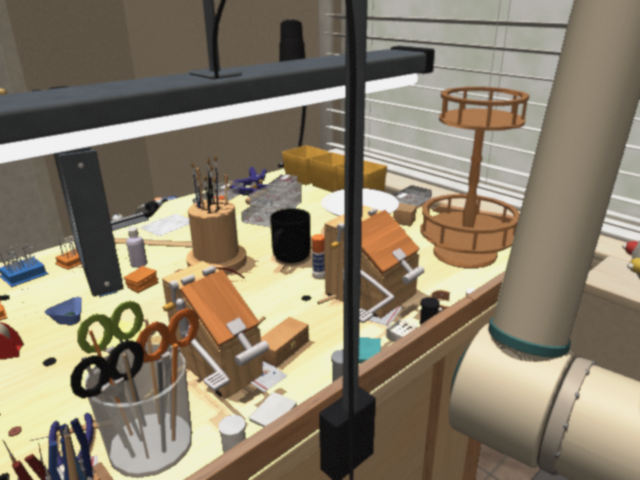

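View pics/top0.png

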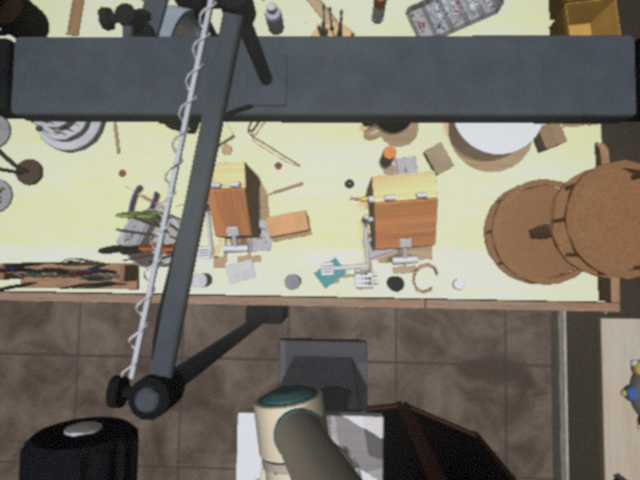

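Run:
```python
import cv2
a=cv2.imread("pics/top0.png")[140:310,300:460]; cv2.imwrite("pics/tc.png",cv2.resize(a,None,fx=3.5,fy=3.5,interpolation=cv2.INTER_CUBIC))
a=cv2.imread("pics/scene0.png")[190:370,290:450]; cv2.imwrite("pics/sc.png",cv2.resize(a,None,fx=3.3,fy=3.3,interpolation=cv2.INTER_CUBIC))
from rig import vision
for n in("scene","top","wrist"): print(vision.camera_params(n))
```

```text
{'intrinsics': array([[526.29748483,   0.        , 326.48855574],
       [  0.        , 526.29748483, 245.49702097],
       [  0.        ,   0.        ,   1.        ]]), 'rvec': array([ 0.92700096, -2.16825929,  1.34622603]), 'tvec': array([0.35574205, 0.3370035 , 0.55471894])}
{'intrinsics': array([[452.31439518,   0.        , 321.93434753],
       [  0.        , 452.31439518, 234.59325119],
       [  0.        ,   0.        ,   1.        ]]), 'rvec': array([ 2.18546249, -2.15968025,  0.0305635 ]), 'tvec': array([-0.02893901,  0.54253602,  0.97901936])}
{'intrinsics': array([[407.91433149,   0.        , 315.12086409],
       [  0.        , 407.91433149, 241.27357045],
       [  0.        ,   0.        ,   1.        ]]), 'hand_eye': array([[ 2.03546187e-04, -9.62817764e-01, -2.70151644e-01,
         6.77953313e-02],
       [ 9.99999947e-01,  2.64480825e-04, -1.89155470e-04,
         2.76357906e-04],
       [ 2.53572177e-04, -2.70151592e-01,  9.62817767e-01,
        -1.63496299e-01],
       [ 0.00000000e+00,  0.00000000e+00,  0.00000000e+00,
         1.00000000e+00]])}
```

View pics/tc.png

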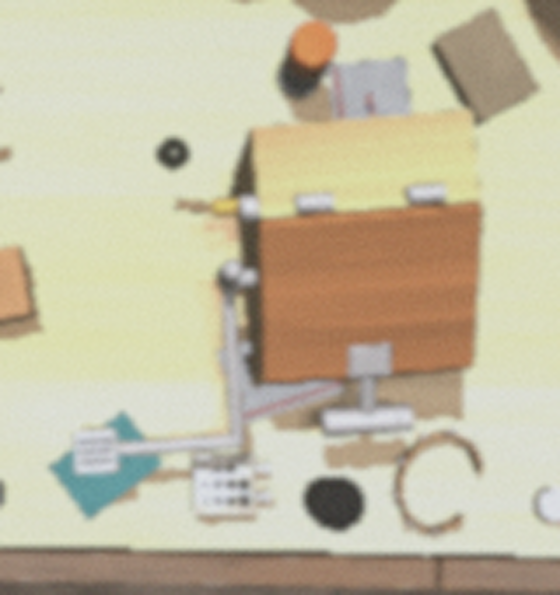

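View pics/sc.png

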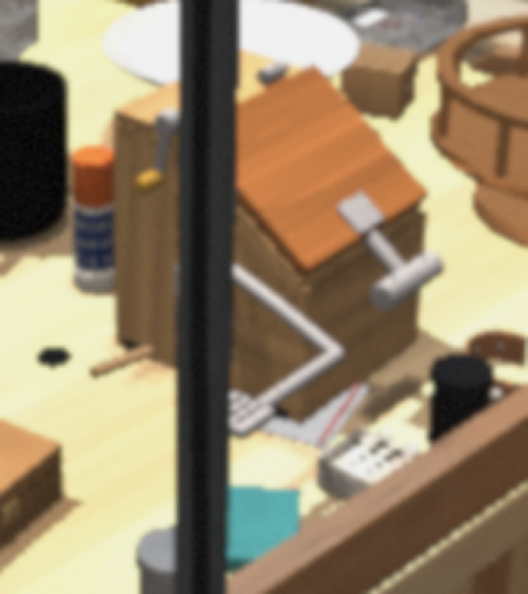

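```bash
cat > h.py <<'E'
import numpy as np, cv2
from scipy.optimize import least_squares
from scipy.spatial.transform import Rotation as R
from rig import readout, vision
LOC={'handle':(-.119,0,-.083),'hinge':(0,0,.0),'pad':(-.125,.160,-.085)}
def proj(n,p):
    c=vision.camera_params(n); return cv2.projectPoints(np.array(p,float).reshape(-1,1,3),c['rvec'],c['tvec'],c['intrinsics'],None)[0].reshape(-1,2)
def world(q,l):
    c,s=np.cos(q[2]),np.sin(q[2]); return np.array([q[0]+c*l[0]-s*l[1],q[1]+s*l[0]+c*l[1],.16+l[2]])
def tool():
    s=readout.get_state(); w=s['ee_rot']; return s,s['position'],R.from_quat([w[1],w[2],w[3],w[0]])
E
python3 - <<'E'
from h import *
obs=[('top','handle',404.9,259.4),('top','pad',327.1,268.6),('top','hinge',405.7,196.9),('scene','handle',413.3,274.5)]
f=lambda q:np.ravel([proj(n,world(q,LOC[k]))[0]-(u,v) for n,k,u,v in obs])
r=least_squares(f,[.5,-.2,0]); print(r.x,r.fun.round(1))
for k in LOC: print(k,world(r.x,LOC[k]).round(4))
# cart-side items: lamp bar etc
for p in [(.3,0,0),(.3,0,.2)]: print(proj('top',p))
s,p,Rt=tool(); print(p,Rt.as_matrix().round(3))
E
```

```text
[ 0.60813828 -0.18401359  0.09058976] [-0.2  0.2 -0.1 -0.1 -0.1 -0.8  0.7  0.2]
handle [ 0.4896 -0.1948  0.077 ]
hinge [ 0.6081 -0.184   0.16  ]
pad [ 0.4692 -0.036   0.075 ]
[[310.57534865 344.81767576]]
[[303.8543573  365.22966637]]
[ 0.15373046 -0.5535375   0.20982659] [[ 0.964  0.268 -0.   ]
 [ 0.268 -0.964  0.002]
 [ 0.    -0.002 -1.   ]]
```

```bash
cat >> h.py <<'E'
def tri(a,b):
    P=[]
    for n in('top','scene'):
        c=vision.camera_params(n); P.append(c['intrinsics']@np.c_[cv2.Rodrigues(c['rvec'])[0],c['tvec']])
    X=cv2.triangulatePoints(P[0],P[1],np.array(a,float),np.array(b,float)).ravel(); X=X[:3]/X[3]
    return X.round(3), (proj('top',X)-a).round(1), (proj('scene',X)-b).round(1)
E
python3 - <<'E'
from h import *
for n in('top','scene'):
    c=vision.camera_params(n); M=cv2.Rodrigues(c['rvec'])[0]; print(n,-M.T@c['tvec'],M[2])
for nm,a,b in [('cup',(395.4,282.9),(430.9,301.5)),('beamR',(635,80),(430,58)),('plate',(275,90),(215,75)),('box',(265,315),(348,400)),('slotthing',(364,279),(399,326))]: print(nm,tri(a,b))
E
```

```text
top [ 0.48058886 -0.05735091  1.00965684] [ 0.06252637  0.03500547 -0.99742923]
scene [-0.01139915  0.49577809  0.5494643 ] [ 0.65354245 -0.61521424 -0.44090102]
cup (array([ 0.44 , -0.18 ,  0.048]), array([[0.4, 0.5]]), array([[-0.5,  0. ]]))
beamR (array([ 0.707, -0.461,  0.413]), array([[11.3, 15.1]]), array([[-8.6, -0.2]]))
plate (array([0.714, 0.036, 0.427]), array([[-6.2, -4.5]]), array([[4.7, 1.1]]))
box (array([0.37 , 0.097, 0.044]), array([[-0.6, -0.7]]), array([[1., 0.]]))
slotthing (array([ 0.45 , -0.113,  0.024]), array([[-1.1, -1.4]]), array([[ 1.6, -0. ]]))
```

```bash
cat >> h.py <<'E'
from scipy.spatial.transform import Slerp
Q=np.array([.60814,-.18401,.09059])
def orient(e):
    e=np.radians(e); h=np.array([np.cos(Q[2]),np.sin(Q[2]),0]); k=np.array([0,0,1.])
    z=np.cos(e)*h+np.sin(e)*k; y=-np.sin(e)*h+np.cos(e)*k
    return R.from_matrix(np.c_[np.cross(y,z),y,z])
def rows(way,g,start=None):
    "way: list of (pos,Rot,n)"
    if start is None: s,p,r=tool()
    else: p,r=start
    out=[]
    for P,O,n in way:
        sl=Slerp([0,1],R.concatenate([r,O])); p0=p
        for i in range(1,n+1):
            d=r.inv().apply(p0+(np.array(P)-p0)*i/n-p)*1e3; w=np.degrees((r.inv()*sl(i/n)).as_rotvec())/6
            d=d.round(1); w=w.round(2); out.append([d.tolist(),w.tolist(),g])
            p=p+r.apply(d/1e3); r=r*R.from_rotvec(np.radians(w*6))
    print(str(out).replace(' ','')); return p,r
E
python3 - <<'E'
from h import *
O=orient(-60); b=world(Q,(-.119,-.02,-.083)); z=O.as_matrix()[:,2]
print(b, b-.09*z)
rows([(b-.09*z,O,16)],0.2)
E
```

```text
[ 0.49143728 -0.21469346  0.077     ] [ 0.4466218  -0.21876444  0.15494229]
[[[23.2,-15.3,3.5],[-0.26,0.22,-0.81],0.2],[[24.4,-13.3,3.6],[-0.26,0.21,-0.81],0.2],[[25.3,-11.3,3.8],[-0.26,0.22,-0.81],0.2],[[26.1,-9.3,4.2],[-0.26,0.21,-0.81],0.2],[[26.8,-7.1,4.5],[-0.26,0.22,-0.81],0.2],[[27.1,-5.0,4.9],[-0.26,0.22,-0.81],0.2],[[27.3,-2.8,5.5],[-0.27,0.21,-0.81],0.2],[[27.3,-0.6,6.0],[-0.26,0.22,-0.81],0.2],[[27.2,1.5,6.7],[-0.26,0.21,-0.81],0.2],[[26.8,3.6,7.3],[-0.26,0.22,-0.81],0.2],[[26.2,5.6,8.1],[-0.26,0.22,-0.81],0.2],[[25.5,7.6,8.8],[-0.26,0.21,-0.81],0.2],[[24.5,9.5,9.7],[-0.26,0.22,-0.81],0.2],[[23.5,11.2,10.4],[-0.26,0.22,-0.81],0.2],[[22.1,12.9,11.4],[-0.26,0.21,-0.81],0.2],[[20.8,14.4,12.1],[-0.26,0.22,-0.81],0.2]]
```

```bash
python3 -m handwheel '[[[23.2,-15.3,3.5],[-0.26,0.22,-0.81],0.2],[[24.4,-13.3,3.6],[-0.26,0.21,-0.81],0.2],[[25.3,-11.3,3.8],[-0.26,0.22,-0.81],0.2],[[26.1,-9.3,4.2],[-0.26,0.21,-0.81],0.2],[[26.8,-7.1,4.5],[-0.26,0.22,-0.81],0.2],[[27.1,-5.0,4.9],[-0.26,0.22,-0.81],0.2],[[27.3,-2.8,5.5],[-0.27,0.21,-0.81],0.2],[[27.3,-0.6,6.0],[-0.26,0.22,-0.81],0.2],[[27.2,1.5,6.7],[-0.26,0.21,-0.81],0.2],[[26.8,3.6,7.3],[-0.26,0.22,-0.81],0.2],[[26.2,5.6,8.1],[-0.26,0.22,-0.81],0.2],[[25.5,7.6,8.8],[-0.26,0.21,-0.81],0.2],[[24.5,9.5,9.7],[-0.26,0.22,-0.81],0.2],[[23.5,11.2,10.4],[-0.26,0.22,-0.81],0.2],[[22.1,12.9,11.4],[-0.26,0.21,-0.81],0.2],[[20.8,14.4,12.1],[-0.26,0.22,-0.81],0.2],[[0,0,0],[0,0,0],0.2],[[0,0,0],[0,0,0],0.2]]'
python3 - <<'E'
from h import *
s,p,r=tool(); im=vision.get_image('wrist'); cv2.imwrite('pics/w1.png',im)
print(p,r.as_matrix().round(3),s['qpos'].round(2),s['width'])
c=vision.camera_params('wrist'); X=np.array(c['hand_eye'])
for k,l in [('handle',LOC['handle']),('end+',(-.119,.026,-.083)),('end-',(-.119,-.026,-.083))]:
    q=r.inv().apply(world(Q,l)-p); q=X[:3,:3].T@(q-X[:3,3]); u=c['intrinsics']@q; print(k,u[:2]/u[2],q)
E
```

```text
clock: 2.35
position: [0.4466, -0.2199, 0.1553]
ee_rot: [0.175, 0.651, 0.713, 0.19]
contact_force: [-0.4, 0.5, 0.5]
width: 0.034
gripper_force: 0.0
[ 0.44658654 -0.21994197  0.15531304] [[-0.09   0.863  0.498]
 [ 0.996  0.079  0.043]
 [-0.002  0.499 -0.866]] [-0.95  0.03  2.11  0.63  0.82 -1.43] 0.033974070381635406
handle [315.79894887 203.83548459] [ 0.00042762 -0.02360949  0.25724205]
end+ [315.84067949 161.98039922] [ 0.00044147 -0.04863096  0.25017623]
end- [315.75944945 243.45272286] [0.00041377 0.00141198 0.26430786]
```

View pics/w1.png

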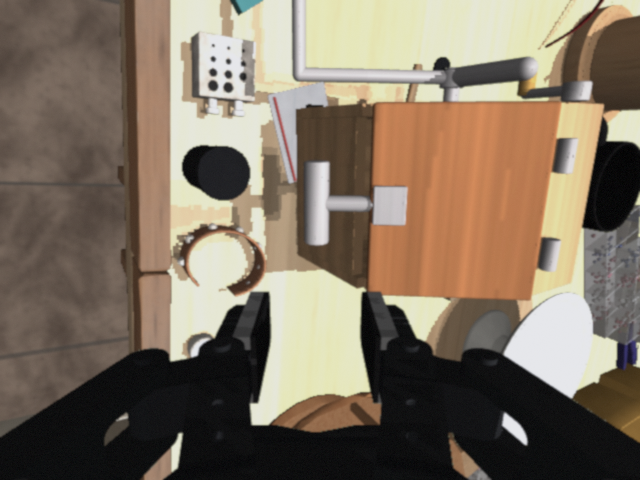

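```bash
python3 -m handwheel '[[[0,0,0],[0,0,0],0.39],[[0,0,20],[0,0,0],0.39],[[0,0,25],[0,0,0],0.39],[[0,0,25],[0,0,0],0.39],[[0,0,20],[0,0,0],0.39],[[0,0,10],[0,0,0],0.39],[[0,0,0],[0,0,0],0.39]]' 60
python3 - <<'E'
from h import *
s,p,r=tool(); cv2.imwrite('pics/w2.png',vision.get_image('wrist'))
print(p,r.inv().apply(world(Q,(-.119,-.02,-.083))-p)*1e3)
E
```

```text
clock: 3.28
position: [0.4965, -0.215, 0.0683]
ee_rot: [0.175, 0.651, 0.713, 0.191]
contact_force: [-1.1, -0.1, -0.2]
width: 0.0259
gripper_force: 0.0
[ 0.49650749 -0.21504827  0.06832184] [  0.80505514  -0.01252895 -10.02472357]
```

View pics/w2.png

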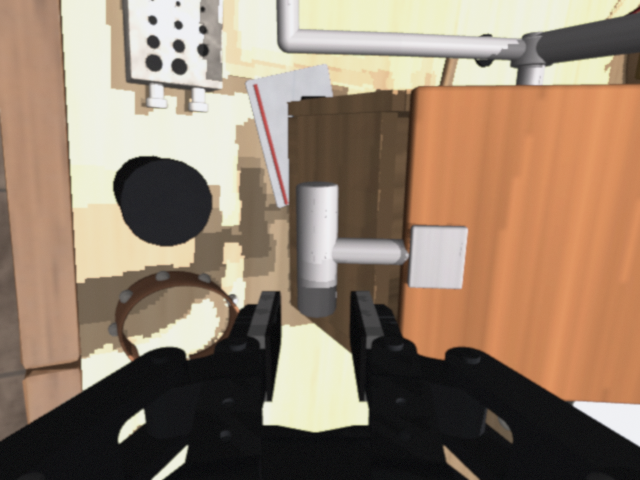

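```bash
python3 -m handwheel '[[[2,0,0],[0,0,0],0.39],[[0,0,0],[0,0,0],1],[[0,0,0],[0,0,0],1],[[0,0,0],[0,0,0],1],[[0,0,0],[0,0,0],1]]' 60
python3 - <<'E'
from h import *
s,p,r=tool(); O=r
off=p-world(Q,(-.119,0,-.083)); print(off)
way=[]
for t in np.linspace(0,104,21)[1:]:
    a=np.radians(t-34.9); way.append((world(Q,(-.145*np.cos(a),0,.145*np.sin(a)))+off,O,1))
rows(way,1)
E
```

```text
clock: 3.95
position: [0.4964, -0.213, 0.0688]
ee_rot: [0.175, 0.651, 0.713, 0.191]
contact_force: [1.0, -0.8, -0.1]
width: 0.0001
gripper_force: 0.0
[ 0.00673689 -0.01826327 -0.00824408]
[[[-0.0,-0.4,-13.1],[0.0,0.0,0.0],1],[[-0.0,0.6,-13.2],[0.0,0.0,0.0],1],[[-0.1,1.9,-13.0],[0.0,0.0,0.0],1],[[0.0,3.0,-12.8],[0.0,0.0,0.0],1],[[-0.0,4.2,-12.5],[0.0,0.0,0.0],1],[[-0.0,5.3,-12.0],[0.0,0.0,0.0],1],[[-0.1,6.3,-11.5],[0.0,0.0,0.0],1],[[0.0,7.4,-10.9],[0.0,0.0,0.0],1],[[-0.0,8.3,-10.2],[0.0,0.0,0.0],1],[[-0.0,9.2,-9.4],[0.0,0.0,0.0],1],[[-0.1,10.1,-8.5],[0.0,0.0,0.0],1],[[0.0,10.7,-7.6],[0.0,0.0,0.0],1],[[0.0,11.4,-6.5],[0.0,0.0,0.0],1],[[-0.0,12.0,-5.5],[0.0,0.0,0.0],1],[[-0.0,12.4,-4.4],[0.0,0.0,0.0],1],[[-0.1,12.7,-3.3],[0.0,0.0,0.0],1],[[0.0,13.0,-2.1],[0.0,0.0,0.0],1],[[0.0,13.2,-0.9],[0.0,0.0,0.0],1],[[-0.0,13.1,0.3],[0.0,0.0,0.0],1],[[-0.0,13.1,1.5],[0.0,0.0,0.0],1]]
```

Run:
```python
from h import *
cv2.imwrite('pics/w3.png',vision.get_image('wrist'))
```

```text
(no output)
```

View pics/w3.png

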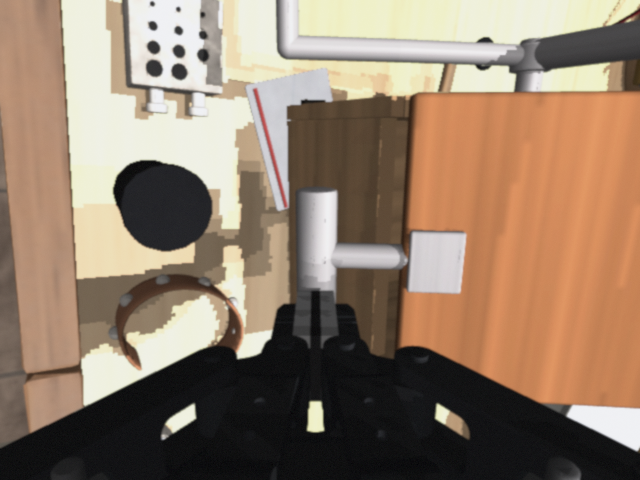

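Run:
```python
import cv2
a=cv2.imread('pics/w2.png')[160:420,220:420];b=cv2.imread('pics/w3.png')[160:420,220:420]
im=cv2.resize(cv2.hconcat([a,b]),None,fx=2,fy=2,interpolation=cv2.INTER_CUBIC); cv2.imwrite('pics/c23.png',cv2.convertScaleAbs(im,alpha=1.8,beta=30))
```

```text
(no output)
```

View pics/c23.png

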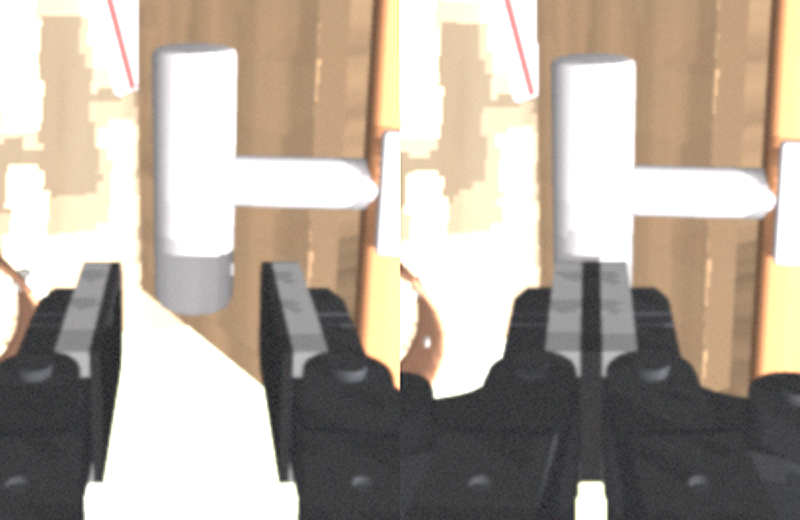

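```bash
python3 -m handwheel '[[[0,0,0],[0,0,0],0.39],[[0,0,0],[0,0,0],0.39],[[0,0,10],[0,0,0],0.39],[[0,0,10],[0,0,0],0.39],[[0,0,5],[0,0,0],0.39],[[0,0,0],[0,0,0],0.39]]' 60
python3 -m handwheel '[[[0,0,0],[0,0,0],1],[[0,0,0],[0,0,0],1],[[0,0,0],[0,0,0],1],[[0,0,0],[0,0,0],1]]' 60
python3 - <<'E'
from h import *
s,p,r=tool(); a=vision.get_image('wrist'); cv2.imwrite('pics/w4.png',a[100:420,150:470])
print(p,r.inv().apply(world(Q,LOC['handle'])-p)*1e3)
E
```

```text
clock: 4.75
position: [0.5088, -0.2115, 0.0462]
ee_rot: [0.174, 0.651, 0.714, 0.191]
contact_force: [0.4, -0.4, 0.1]
width: 0.0259
gripper_force: 0.0
clock: 5.25
position: [0.5091, -0.2117, 0.0473]
ee_rot: [0.175, 0.651, 0.713, 0.191]
contact_force: [2.9, 2.2, -0.2]
width: 0.0137
gripper_force: 58.5
[ 0.50905857 -0.21173678  0.04729486] [ 18.61471077  -0.5421245  -34.6529781 ]
```

View pics/w4.png

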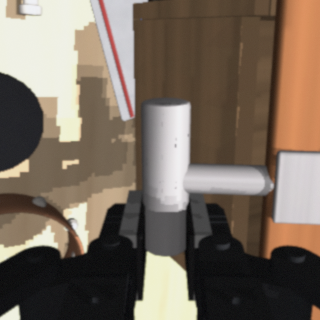

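```bash
python3 -m handwheel '[[[0,0,0],[0,0,0],0.39],[[0,0,0],[0,0,0],0.39],[[0,0,5],[0,0,0],0.39],[[0,0,5],[0,0,0],0.39],[[0,0,0],[0,0,0],0.39],[[0,0,0],[0,0,0],1],[[0,0,0],[0,0,0],1],[[0,0,0],[0,0,0],1],[[0,0,0],[0,0,0],1]]' 60
python3 - <<'E'
from h import *
s,p,r=tool(); O=r
off=p-world(Q,(-.119,0,-.083)); print(off)
way=[]
for t in np.linspace(0,104,21)[1:]:
    a=np.radians(t-34.9); way.append((world(Q,(-.145*np.cos(a),0,.145*np.sin(a)))+off,O,1))
rows(way,1)
E
```

```text
clock: 6.42
position: [0.5139, -0.2114, 0.0391]
ee_rot: [0.176, 0.651, 0.713, 0.191]
contact_force: [-6.1, 0.6, 10.1]
width: 0.014
gripper_force: 58.2
[ 0.02423147 -0.01659664 -0.03788846]
[[[-0.0,-0.4,-13.1],[0.0,0.0,0.0],1],[[-0.0,0.6,-13.2],[0.0,0.0,0.0],1],[[-0.1,1.9,-13.0],[0.0,0.0,0.0],1],[[0.0,3.1,-12.8],[0.0,0.0,0.0],1],[[-0.0,4.1,-12.5],[0.0,0.0,0.0],1],[[-0.0,5.3,-12.0],[0.0,0.0,0.0],1],[[-0.1,6.4,-11.5],[0.0,0.0,0.0],1],[[0.0,7.4,-10.9],[0.0,0.0,0.0],1],[[-0.0,8.3,-10.2],[0.0,0.0,0.0],1],[[-0.1,9.3,-9.4],[0.0,0.0,0.0],1],[[0.0,10.0,-8.5],[0.0,0.0,0.0],1],[[-0.0,10.8,-7.5],[0.0,0.0,0.0],1],[[-0.0,11.4,-6.6],[0.0,0.0,0.0],1],[[-0.1,11.9,-5.4],[0.0,0.0,0.0],1],[[0.0,12.5,-4.4],[0.0,0.0,0.0],1],[[-0.0,12.7,-3.3],[0.0,0.0,0.0],1],[[-0.0,13.0,-2.0],[0.0,0.0,0.0],1],[[-0.1,13.1,-0.9],[0.0,0.0,0.0],1],[[0.0,13.2,0.3],[0.0,0.0,0.0],1],[[0.0,13.0,1.5],[0.0,0.0,0.0],1]]
```

```bash
python3 -m handwheel '[[[0,-0.4,-13.1],[0,0,0],1],[[0,0.6,-13.2],[0,0,0],1],[[0,1.9,-13],[0,0,0],1],[[0,3.1,-12.8],[0,0,0],1],[[0,4.1,-12.5],[0,0,0],1],[[0,5.3,-12],[0,0,0],1],[[0,6.4,-11.5],[0,0,0],1],[[0,7.4,-10.9],[0,0,0],1],[[0,0,0],[0,0,0],1]]' 60
python3 - <<'E'
from h import *
s,p,r=tool()
a=np.radians(8*5.2-34.9); t=world(Q,(-.145*np.cos(a),0,.145*np.sin(a)))+[0.02423147,-0.01659664,-0.03788846]
print(p,t-p,s['contact_force'],s['width'])
E
```

```text
clock: 7.55
position: [0.4853, -0.2139, 0.1356]
ee_rot: [0.173, 0.65, 0.715, 0.187]
contact_force: [-10.7, -5.4, -3.4]
width: 0.0139
gripper_force: 58.8
[ 0.48529548 -0.21385385  0.13561811] [0.00365676 0.0002192  0.00341068] [-10.70587765  -5.41389031  -3.40611297] 0.013854210619604707
```

```bash
python3 -m handwheel '[[[0,8.3,-10.2],[0,0,0],1],[[0,9.3,-9.4],[0,0,0],1],[[0,10,-8.5],[0,0,0],1],[[0,10.8,-7.5],[0,0,0],1],[[0,11.4,-6.6],[0,0,0],1],[[0,11.9,-5.4],[0,0,0],1],[[0,12.5,-4.4],[0,0,0],1],[[0,12.7,-3.3],[0,0,0],1],[[0,13,-2],[0,0,0],1],[[0,0,0],[0,0,0],1]]' 60
python3 - <<'E'
from h import *
s,p,r=tool()
off=np.array([0.02423147,-0.01659664,-0.03788846]); v=R.from_euler('z',-Q[2]).apply(p-off-[Q[0],Q[1],.16])
print(p,v,np.linalg.norm(v[[0,2]]),'door deg',np.degrees(np.arctan2(v[2],-v[0]))+34.9,s['contact_force'],s['width'])
E
```

```text
clock: 8.8
position: [0.5462, -0.2081, 0.242]
ee_rot: [0.177, 0.65, 0.714, 0.19]
contact_force: [-17.8, 2.3, 23.1]
width: 0.0141
gripper_force: 66.1
[ 0.54624818 -0.20813453  0.24202902] [-0.08645116  0.00029422  0.11991748] 0.14783100374927297 door deg 89.11133472021923 [-17.81823133   2.30827778  23.14929357] 0.014117625861338133
```

```bash
python3 -m handwheel '[[[0,12,-4],[0,0,0],1],[[0,13.2,-1],[0,0,0],1],[[0,12,1],[0,0,0],1],[[0,0,0],[0,0,0],1],[[0,0,0],[0,0,0],1]]' 60
python3 - <<'E'
from h import *
s,p,r=tool()
off=np.array([0.02423147,-0.01659664,-0.03788846]); v=R.from_euler('z',-Q[2]).apply(p-off-[Q[0],Q[1],.16])
print(v,np.linalg.norm(v[[0,2]]),'door deg',np.degrees(np.arctan2(v[2],-v[0]))+34.9,r.inv().apply(s['contact_force']))
cv2.imwrite('pics/s5.png',vision.get_image('scene')[150:370,250:470])
E
```

```text
clock: 9.43
position: [0.5755, -0.2054, 0.2586]
ee_rot: [0.174, 0.651, 0.714, 0.189]
contact_force: [-4.6, -1.8, 0.7]
width: 0.0136
gripper_force: 63.7
[-0.05709176  0.00041612  0.13644905] 0.1479115022253961 door deg 102.19503939156706 [-1.32511244 -3.76770779 -2.93594595]
```

```bash
python3 -m handwheel '[[[0,4,0],[0,0,0],1],[[0,0,0],[0,0,0],1],[[0,0,0],[0,0,0],1]]' 60
python3 - <<'E'
from h import *
s,p,r=tool()
off=np.array([0.02423147,-0.01659664,-0.03788846]); v=R.from_euler('z',-Q[2]).apply(p-off-[Q[0],Q[1],.16])
print(v,np.linalg.norm(v[[0,2]]),'door deg',np.degrees(np.arctan2(v[2],-v[0]))+34.9,r.inv().apply(s['contact_force']))
E
```

```text
clock: 9.85
position: [0.578, -0.2051, 0.2596]
ee_rot: [0.173, 0.651, 0.714, 0.189]
contact_force: [-5.0, -2.4, -0.8]
width: 0.0135
gripper_force: 63.6
[-0.0545355   0.0004641   0.13746476] 0.14788738694976775 door deg 103.26061024246061 [-1.89820335 -4.94591671 -1.9068401 ]
```

```bash
python3 -m handwheel '[[[0,-4,0],[0,0,0],1],[[0,0,0],[0,0,0],0],[[0,0,0],[0,0,0],0],[[0,0,0],[0,0,0],0],[[0,0,-15],[0,0,0],0],[[0,0,-30],[0,0,0],0],[[0,0,-35],[0,0,0],0],[[0,0,-35],[0,0,0],0],[[0,0,0],[0,0,0],0],[[0,0,0],[0,0,0],0]]' 60
python3 - <<'E'
from h import *
s,p,r=tool(); a=vision.get_image('scene')[150:370,250:470]; b=vision.get_image('wrist')[::2,::2]
im=np.zeros((440,440+320,3),np.uint8); im[:,:440]=cv2.resize(a,(440,440)); im[:240,440:]=b; cv2.imwrite('pics/c6.png',im)
print(p,s['qpos'].round(2))
E
```

```text
clock: 11.1
position: [0.5191, -0.2102, 0.3593]
ee_rot: [0.175, 0.651, 0.713, 0.19]
contact_force: [1.0, 0.1, -1.1]
width: 0.0432
gripper_force: 0.0
[ 0.51914107 -0.2102309   0.3592679 ] [-0.78 -0.04  1.64  0.42  1.22 -0.96]
```

View pics/c6.png

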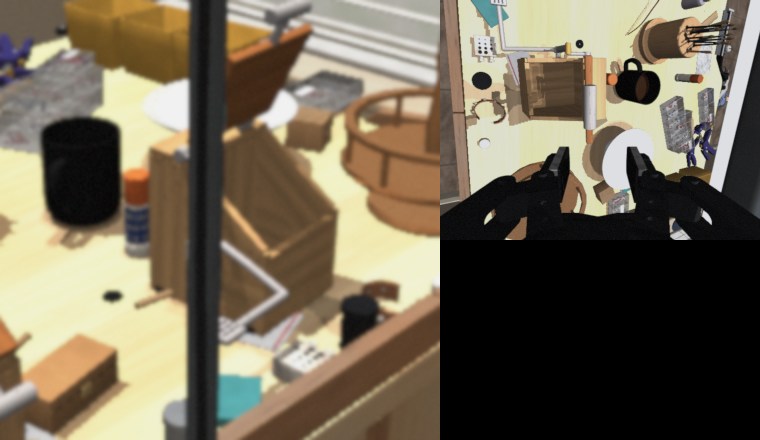

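Run:
```python
from h import *
s,p,r=tool(); P=world(Q,LOC['pad']); 
e=rows([((.465,-.195,.33),orient(-70),3),((P[0],P[1],.22),orient(-90),8),((P[0],P[1],.13),orient(-90),4)],1)
print(e[0])
```

```text
[[[6.6,-19.9,-0.6],[0.55,-0.0,0.0],1],[[6.6,-19.9,0.5],[0.55,-0.0,0.0],1],[[6.6,-19.8,1.7],[0.55,-0.0,0.0],1],[[19.7,-2.5,13.7],[0.42,-0.0,0.0],1],[[19.8,-1.9,13.8],[0.41,-0.0,0.0],1],[[19.7,-1.3,13.9],[0.42,-0.0,0.0],1],[[19.8,-0.7,13.9],[0.42,-0.0,0.0],1],[[19.7,-0.1,14.0],[0.41,-0.0,0.0],1],[[19.8,0.5,13.9],[0.42,-0.0,0.0],1],[[19.7,1.1,13.9],[0.42,-0.0,0.0],1],[[19.8,1.8,13.9],[0.41,-0.0,0.01],1],[[-0.0,-0.0,22.5],[0.0,-0.0,-0.0],1],[[-0.0,-0.0,22.5],[0.0,-0.0,-0.0],1],[[-0.0,-0.0,22.5],[0.0,-0.0,-0.0],1],[[-0.0,-0.0,22.5],[0.0,-0.0,-0.0],1]]
[ 0.46921518 -0.03593388  0.12995229]
```

```bash
python3 -m handwheel '[[[6.6,-19.9,-0.6],[0.55,0,0],1],[[6.6,-19.9,0.5],[0.55,0,0],1],[[6.6,-19.8,1.7],[0.55,0,0],1],[[19.7,-2.5,13.7],[0.42,0,0],1],[[19.8,-1.9,13.8],[0.41,0,0],1],[[19.7,-1.3,13.9],[0.42,0,0],1],[[19.8,-0.7,13.9],[0.42,0,0],1],[[19.7,-0.1,14],[0.41,0,0],1],[[19.8,0.5,13.9],[0.42,0,0],1],[[19.7,1.1,13.9],[0.42,0,0],1],[[19.8,1.8,13.9],[0.41,0,0.01],1],[[0,0,22.5],[0,0,0],1],[[0,0,22.5],[0,0,0],1],[[0,0,0],[0,0,0],1],[[0,0,0],[0,0,0],1]]'
python3 - <<'E'
from h import *
s,p,r=tool(); im=vision.get_image('wrist'); cv2.imwrite('pics/w7.png',im)
P=world(Q,LOC['pad']); print(p,r.inv().apply(P-p)*1e3,r.as_matrix()[:,2].round(3))
# predicted pad corners in wrist image, and a bright-steel check
c=vision.camera_params('wrist'); X=np.array(c['hand_eye'])
for dx,dy in [(0,0),(.013,.013),(-.013,.013),(.013,-.013),(-.013,-.013)]:
    q=r.inv().apply(world(Q,np.array(LOC['pad'])+[dx,dy,0])-p); q=X[:3,:3].T@(q-X[:3,3]); u=c['intrinsics']@q; print((u[:2]/u[2]).round())
g=cv2.cvtColor(im,cv2.COLOR_BGR2GRAY); print(cv2.resize(g,(64,48),interpolation=cv2.INTER_AREA)[18:32,22:42])
E
```

```text
clock: 13.08
position: [0.4702, -0.0366, 0.1761]
ee_rot: [0.001, 0.675, 0.738, 0.0]
contact_force: [0.9, 0.6, -0.5]
width: -0.0001
gripper_force: 0.0
[ 0.47021424 -0.03659792  0.1761201 ] [  0.87035051  -1.17252189 101.11679016] [ 0.002 -0.001 -1.   ]
[314. 231.]
[334. 212.]
[295. 212.]
[333. 250.]
[295. 250.]
[[141  68 201 224 225 218 170 136 134 182 211 211 212 211 206 199 201 202
  208 215]
 [140  66 204 224 193 145 139 136 136 142 205 212 212 210 204 196 195 196
  210 224]
 [138  63 208 224 166 137 138 139 138 135 162 211 212 210 207 202 201 201
  211 224]
 [138  63 218 224 207 150 140 142 153 157 159 191 212 210 215 208 208 204
  214 224]
 [138  61 194 209 221 175 141 146 153 155 158 160 208 212 215 209 208 204
  216 224]
 [134  62 132 152 165 166 147 146 151 152 156 162 203 213 214 208 208 217
  224 224]
 [133  61 119 122 125 137 133 137 149 149 167 202 218 220 211 208 210 223
  224 224]
 [132  68 142 131 125 123 121 140 159  96 220 223 224 223 209 208 217 224
  224 224]
 [128  73 161 193 209 208 171 152 205  89 219 224 225 223 209 208 222 224
  224 224]
 [124  74 176 216 146 130 134 110 160  98 219 223 224 221 211 215 224 224
  224 224]
 [121  91 217 209 209 211 205 156 157 138 216 223 224 219 209 212 224 224
  224 221]
 [116 102 227 213 218 216 212 146  74  36  76 165 219 214 204 205 211 217
  214 212]
 [112 114 227 207 204 191 105  76  60  20  63  85  99 174 187 193 186 206
  206 204]
 [105 120 227 217 182 106  14  36  54  15  54  43  19  79  93 126 114 146
  161 167]]
```

Run:
```python
import cv2,numpy as np
im=cv2.imread('pics/w7.png'); h=cv2.cvtColor(im,cv2.COLOR_BGR2HSV)[190:290:4,260:380:3]
for r in h: print(''.join('#' if (p[1]<35 and p[2]>90) else ('t' if 80<p[0]<105 and p[1]>90 else ('y' if 15<p[0]<40 else '.')) for p in r))
```

```text
yyyyy.tttttttttttttyyyyyyyyyyyyyyyyyyyyy
yyy.ttttttttttttttttyyyyyyyyyyyyyyyyyyyy
y.tttttttttttttttttt.yyyyyyyyyyyyyyyyyyy
y.ttttttttttttttttttt.yyyyyyyyyyyyyyyyyy
yy.ttttttttttttttttttt#yyyyyyyyyyyyyyyyy
yyy.ttttttttt.#########yyyyyyyyyyyyyyyyy
yyyy.ttttttt#############yyyyyyyyyyyyyyy
yyyyyttttttt#############yyyyyyyyyyyyyyy
#yyyy#tttttt#############tyyyyyyyyyyyyyy
#yyyyy#ttttt#############t.yyyyyyyyyyyyy
#yyyyyy#tttt#############tt.yyyyyyyyyyyy
yyyyyyyy#ttt#############t.yyyyyyyyyyyyy
yyyyyyyyy.tt#############yyyyyyyyyyyyyyy
y..yyyyyyy.t#############yyyyyyyyyyyyyyy
yyy.yyyyyyy.#############yyyyyyyyyyyyyyy
y..yyyyyyyyy.tttt.##yyyyyyyyyyyyyyyyyyyy
yyyyyyy.yyyyy.t.y..#yyyyyyyyyyyyyyyyyyyy
yy.yyyyyyyyyyyyyy..#y###yyyyyyyyyyyyyyyy
yy###yyyyyyyyyyyy...yyyy###yyyyyyyyyyyyy
######yyyyyyyyyyy...yyyyyyyy####yyyyyyyy
#########yyyyyyyy..#yyyyyyyyyyyyyyyyyyyy
##.yy.yyyyyyyyyyy..#yyyyyyyyyyyyyyyyyyyy
y######.......yyy..#yyyyyyyyyyyyyyyyyyyy
y############..#y###yyyyyyyyyyyyyyyyyyyy
.###################yyyyyyyyyyyyyyyyyyyy
```

```bash
python3 -m handwheel '[[[1,-1,25],[0,0,0],1],[[0,0,25],[0,0,0],1],[[0,0,25],[0,0,0],1],[[0,0,15],[0,0,0],1],[[0,0,5],[0,0,0],1],[[0,0,0],[0,0,0],1]]' && python3 -m handwheel '[[[0,0,6],[0,0,0],1],[[0,0,6],[0,0,0],1],[[0,0,0],[0,0,0],1]]' &&  python3 -m handwheel '[[[0,0,6],[0,0,0],1],[[0,0,6],[0,0,0],1],[[0,0,0],[0,0,0],1]]'
```

```text
clock: 13.88
position: [0.4695, -0.0361, 0.0816]
ee_rot: [0.002, 0.675, 0.738, 0.0]
contact_force: [0.7, 0.3, 0.8]
width: -0.0001
gripper_force: 0.0
clock: 14.25
position: [0.4685, -0.0358, 0.0686]
ee_rot: [0.001, 0.675, 0.738, -0.0]
contact_force: [0.2, 0.3, 0.4]
width: -0.0001
gripper_force: 0.0
clock: 14.62
position: [0.4685, -0.0358, 0.0564]
ee_rot: [0.001, 0.675, 0.738, -0.0]
contact_force: [-0.1, 0.1, 0.6]
width: 0.0003
gripper_force: 0.0
```

```bash
for i in 1 ; do python3 -m handwheel '[[[0,0,5],[0,0,0],1],[[0,0,5],[0,0,0],1],[[0,0,0],[0,0,0],1]]' ; python3 -m handwheel '[[[0,0,6],[0,0,0],1],[[0,0,0],[0,0,0],1]]'; python3 -m handwheel '[[[0,0,6],[0,0,0],1],[[0,0,0],[0,0,0],1]]'; done | grep -E "posi|cont"
python3 - <<'E'
from h import *
cv2.imwrite('pics/s8.png',vision.get_image('scene'))
a=cv2.imread('pics/s8.png')[150:370,250:470].astype(int); b=cv2.imread('pics/c6.png')[:440:2,:440:2]
# door colour (orange) rows in region right of pole
def m(i): 
    h=cv2.cvtColor(i.astype(np.uint8),cv2.COLOR_BGR2HSV); k=(h[...,0]<14)&(h[...,1]>150)&(h[...,2]>90); k[:, :112]=0; k[:, 165:]=0; ys,xs=np.nonzero(k); return len(ys),ys.mean(),xs.mean()
print(m(a),m(b),m(cv2.imread('pics/scene0.png')[150:370,250:470]))
E
```

```text
position: [0.4682, -0.0359, 0.0464]
contact_force: [-0.8, -0.9, -0.2]
position: [0.4683, -0.0358, 0.0404]
contact_force: [0.1, -0.6, 1.3]
position: [0.4685, -0.0359, 0.0345]
contact_force: [-0.7, -0.5, -0.0]
(54, np.float64(28.444444444444443), np.float64(154.4814814814815)) (147, np.float64(23.421768707482993), np.float64(131.80272108843536)) (1952, np.float64(90.43340163934427), np.float64(133.8002049180328))
```

Run:
```python
from h import *
im=vision.get_image('wrist'); cv2.imwrite('pics/w9.png',im)
s,p,r=tool(); print(p,s['contact_force'])
c=vision.camera_params('wrist'); X=np.array(c['hand_eye'])
for dz in (0,-.01,-.02):
  for dx,dy in [(.013,.013),(-.013,-.013)]:
    q=r.inv().apply(world(Q,np.array(LOC['pad'])+[dx,dy,dz])-p); q=X[:3,:3].T@(q-X[:3,3]); u=c['intrinsics']@q; print(dz,(u[:2]/u[2]).round())
h=cv2.cvtColor(im,cv2.COLOR_BGR2HSV)[200:400:5,220:420:3]
for i,rw in enumerate(h): print(200+5*i,''.join('k' if p[2]<60 else '#' if (p[1]<35 and p[2]>90) else ('t' if 80<p[0]<105 and p[1]>90 else ('y' if 15<p[0]<40 else '.')) for p in rw))
```

```text
[ 0.4688825  -0.03595957  0.0348188 ] [ 0.39701258 -0.44421218  0.5636985 ]
0 [358. 302.]
0 [280. 371.]
-0.01 [355. 290.]
-0.01 [282. 356.]
-0.02 [352. 280.]
-0.02 [284. 342.]
200 yy####yy###yyyyyyyyyyyyyyyyyyyyyyyyyyyyyyyyyyyyyyyyyyyyyyyyyyyyyyy.
205 yy####yy####yyyyyyyyyyyyyy.#yyyyyyyyyyyyyyyyyyyyyyyyyyyyyyyyyyyyyyy
210 yy####yy###yyyyyyyyyyyy.tttt#yyyyyyyyyyyyyyyyyyyyyyyyyyyyyyyyyyyyyy
215 y#####yy##yyyyyyyyyyy.ttttttt.yyyyyyyyyyyyyyyyyyyyyyyyyyyyyyyyyyyyy
220 y#####yy##yyyyyyyy.ttttttttttt.yyyyyyyyyyyyyyyyyyyyyyyyyyyyyyyyyyyy
225 yyy###yyyyyyyyy.ttttttttttttttt.yyyyyyyyyyyyyyyyyyyyyyyyyyyyyyyyyyy
230 yyyyyyyyyyyyy.tttttttttttttttttttyyyyyyyyyyyyyyyyyyyyyyyyyyyyyyy.yy
235 yyyyyyyyyy.tttttttttttttttttttttttyyyyyyyyyyyyyyyyyyyyyyyyyyyyyyyy.
240 yyy.yyy#tttttttttttttttttttttttttttyyyyyyyyyyyyyyyyyyyyyyyyyyy.yyyy
245 yy..ytttttttttttttttttttttttttttttttyyyyyyyyyyyyyyyyyyyyyyyyyyyyyyy
250 yy#ttttttttttttttttttttttttttttttttttyyyyyyyyyyyyyyyyyyyyyyyyyyyyyy
255 y.y.ttttttttttttttttttttttttttttttttttyyyyyyyyyyyyyyyyyyyyyyy.yyyyy
260 y.y.#tttttttttttttttttttttttttttttttttt#yyyyyyyyyyyyyyyy
[... 1255 characters left out ...]
kkkkkkkkkkkkkkkkkkkkkkkkkkkkkkkkkkk##yyyyyyyykkkkkkk
355 kkkkkkyyyyy..kkkkkkkkkkkkkkkkkkkkkkkkkkkkkkkkkkkkkkk####yyykkkkkkkk
360 kkkkkkkkkkkkkkkkkkkkkkkkkkkkkkkkkkkkkkkkkkkkkkkkkkkkkkkkkkkkkkkkkkk
365 kkkkkkkkkkkkkkkkkkkkkkkkkkkkkkkkkkkkkkkkkkkkkkkkkkkkkkkkkkkkkkkkkkk
370 kkkkkkkkkkkkkkkkkkkkkkkkkkkkkkkkkkkkkkkkkkkkkkkkkkkkkkkkkkkkkkkkkkk
375 kkkkkkkkkkkkkkkkkkkkkkkkkkkkkkkkkkkkkkkkkkkkkkkkkkkkkkkkkkkkkkkkkkk
380 kkkkkkkkkkkkkkkkkkkkkkkkkkkkkkkkkkkkkkkkkkkkkkkkkkkkkkkkkkkkkkkkkkk
385 kkkkkkkkkkkkkkkkkkkkkkkkkkkkkkkkkkkkkkkkkkkkkkkkkkkkkkkkkkkkkkkkkkk
390 kkkkkkkkkkkkkkkkkkkkkkkkkkkkkkkkkkkkkkkkkkkkkkkkkkkkkkkkkkkkkkkkkkk
395 kkkkkkkkkkkkkkkkkkkkkkkkkkkkkkkkkkkkkkkkkkkkkkkkkkkkkkkkkkkkkkkkkkk
```

```bash
python3 -m handwheel '[[[0,0,4],[0,0,0],1],[[0,0,0],[0,0,0],1],[[0,0,0],[0,0,0],1],[[0,0,0],[0,0,0],1],[[0,0,0],[0,0,0],1]]'
cat > door.py <<'E'
from h import *
import sys
im=vision.get_image('scene'); cv2.imwrite(sys.argv[1],im); a=im
h=cv2.cvtColor(a,cv2.COLOR_BGR2HSV)[140:290:5,365:450:2]
for i,rw in enumerate(h): print(140+5*i,''.join('O' if p[0]<14 and p[1]>150 and p[2]>90 else 'k' if p[2]<60 else '#' if (p[1]<40) else ('y' if 15<p[0]<40 else '.') for p in rw))
E
python3 door.py pics/s10.png
```

```text
clock: 16.23
position: [0.4692, -0.0361, 0.0311]
ee_rot: [0.001, 0.675, 0.738, 0.0]
contact_force: [-0.1, -0.6, 1.5]
width: 0.0
gripper_force: 0.5
140 yyyyyyyyyyyyyy#############################
145 yyyyyyyyyyyyyy#############################
150 yyyyyyyyyyyyyy#############################
155 yyyyyyyyyyyyy##############################
160 yyyyyyyyyyyyy##############################
165 yyyyyyyyyyyyy##############################
170 yyyyyyyyyyyyy##############################
175 yyyyyyyyyyyyyy#yy##########################
180 yyyyyyyyyyyyyyy########yy##################
185 yyyyyyyyyyyyyy########y###yyy#yyyyyy#######
190 yyyyyyyyyyyyyyyyyyy#################yyyyyyy
195 yyyyyyyyyyyy#####################yyyyyy....
200 yyyyyyyyyyyy###################.......yyyy.
205 yyyyyyyyyyyy#####.yy.yy...#yy.....yyy......
210 yyyyyyyyyyyyy.OOO........yyyy...yyyy.......
215 yyyyyyyyyyyy.OOOOOOOOOOOOOO.....yyyyy......
220 yyyyyyyykkkkyOOO.OOO...OOOOOOOOO...........
225 kkkkkkkkkkk.OOOOO.#######.OO.y......#......
230 kkkkkkk####k.OOOOOOOOOO.##############.....
235 ########kkkk.OOOOOO.yyyyyyyy#######........
240 kkkkkkkkkkkkk.......yyyyyyyy###y...........
245 kkkkkkkkkkkkky.yyyy..yyyyyyyyyyyyyy........
250 kkkkkkkkkkkkk.y.y..y.yyyyyyyyyyyyyy........
255 kkkkkkkkkkkkyyyy.y..yyy.y.yyyyyyyyyy.......
260 kkkkkkkkkkkk.yy.y.yyyy...yyyyyyyyyyyyyy....
265 kkkkkkkkkkk.yyyyy..yyy.y..yyyyyyyyyyyyyyyyy
270 kkkkkkkkkkkk.y....yy......yyyyyyyyyyyyyyyyy
275 kkkkkkkkkkkk.y...yy..yy.yyyyyyyyyyyyyyyyyyy
280 kkkkkkkkkkk#..yyyy...y.yyyyyyyyyyyyyyyyyy##
285 kkkkkkkk..kkk##kk..y.y..yyyyyyyyyyyy#######
```

```bash
python3 -m handwheel '[[[0,0,0],[0,0,0],1],[[0,0,-20],[0,0,0],1],[[0,0,-30],[0,0,0],1],[[0,0,-40],[0,0,0],1],[[0,0,-40],[0,0,0],1],[[0,0,0],[0,0,0],1],[[0,0,0],[0,0,0],1],[[0,0,0],[0,0,0],1],[[0,0,0],[0,0,0],1],[[0,0,0],[0,0,0],1],[[0,0,0],[0,0,0],1],[[0,0,0],[0,0,0],1],[[0,0,0],[0,0,0],1],[[0,0,0],[0,0,0],1],[[0,0,0],[0,0,0],1],[[0,0,0],[0,0,0],1],[[0,0,0],[0,0,0],1],[[0,0,0],[0,0,0],1],[[0,0,0],[0,0,0],1],[[0,0,0],[0,0,0],1]]'
python3 - <<'E'
from h import *
im=vision.get_image('scene'); cv2.imwrite('pics/s11.png',im); b=cv2.imread('pics/scene0.png')
d=cv2.absdiff(im,b).max(2)
print('wide door diff',d[205:310,366:430].mean(), (d[205:310,366:430]>40).mean(),'narrow',(d[260:400,160:310]>40).mean(), 'ref open',(cv2.absdiff(cv2.imread('pics/s10.png'),b).max(2)[205:310,366:430]>40).mean())
t=vision.get_image('top'); cv2.imwrite('pics/t11.png',t); d=cv2.absdiff(t,cv2.imread('pics/top0.png')).max(2)
print('top door/handle',(d[170:270,375:440]>40).mean(),'pad region',(d[255:285,310:345]>40).mean())
E
```

```text
clock: 18.77
position: [0.4688, -0.0358, 0.161]
ee_rot: [0.001, 0.675, 0.738, 0.0]
contact_force: [-0.3, -0.1, -0.4]
width: 0.0003
gripper_force: 0.0
wide door diff 27.653869047619047 0.16651785714285713 narrow 0.0 ref open 0.6291666666666667
top door/handle 0.015846153846153847 pad region 0.3952380952380952
```

```bash
python3 -m handwheel '[[[0,0,-20],[0,0,0],1],[[0,0,-30],[0,0,0],1],[[0,0,-30],[0,0,0],1],[[0,0,0],[0,0,0],1],[[0,0,0],[0,0,0],1],[[0,0,0],[0,0,0],1],[[0,0,0],[0,0,0],1],[[0,0,0],[0,0,0],1],[[0,0,0],[0,0,0],1],[[0,0,0],[0,0,0],1],[[0,0,0],[0,0,0],1]]'
python3 - <<'E'
from h import *
im=vision.get_image('scene'); cv2.imwrite('pics/s12.png',im); d=cv2.absdiff(im,cv2.imread('pics/scene0.png')).max(2)[205:310:5,350:430:2]
for r in d: print(''.join('#' if v>40 else '+' if v>20 else '.' for v in r))
t=vision.get_image('top'); d=cv2.absdiff(t,cv2.imread('pics/top0.png')).max(2)[180:290:4,310:445:3]
for r in d: print(''.join('#' if v>40 else '+' if v>20 else '.' for v in r))
# handle shift by template match
for n,i,(v,u,w,h) in [('scene',im,(255,395,32,35)),('top',t,(240,390,30,28))]:
    b=cv2.imread(f'pics/{n}0.png'); m=cv2.matchTemplate(i[v-20:v+h+20,u-20:u+w+20],b[v:v+h,u:u+w],cv2.TM_CCOEFF_NORMED); print(n,cv2.minMaxLoc(m)[1::2])
E
```

```text
clock: 20.25
position: [0.4686, -0.0357, 0.241]
ee_rot: [0.001, 0.675, 0.738, 0.0]
contact_force: [0.4, 0.5, -0.3]
width: -0.0002
gripper_force: 0.0
......######............................
........................................
........................................
........................................
........................................
........................................
........................................
........................................
........................................
........................................
........................................
........................................
........................................
........................................
........................................
........................................
........................................
........................................
........................................
.................++.....................
...............+........................
.............................................
............................................
[... 569 characters left out ...]
..............................
###############+.............................
###################.+####+...................
+++#####################++...................
+++++################++#+#+..................
++++++#++############++...#..................
+++++++###++++##++##+++++.#..................
....++++###.......##++##+##+.................
....++++.+++...+#+#+#++++###.................
..##.+.+####+..##.#.+.++####.................
..############+.####.+.+####.................
...#######......###+++..##...................
....###+........###+#++.##...................
.....+..........##.##..+###..................
scene (0.9998405575752258, (20, 20))
top (0.9695965051651001, (20, 20))
```

The wide door looks identical to its initial closed state (zero shift in both views), the narrow locker is unchanged, and the hand is clear.

```bash
python3 -c "
from rig import manip; print(manip.sign_off())"
```

```text
the job is handed in; nothing more can be done
None
```

I raised the wide locker's door to about 1.80 rad; when I let go and drew back, it stood up by itself. I then pressed the release pad and the door sank fully shut, matching its starting position in both camera views, with no change seen at the narrow locker; handed in at about 20 s.

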